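Air the salt cellar: bayonet lid held half-way to its lock

ROBOT

A 6-joint arm with a two-finger parallel gripper is mounted at the origin on the work surface. World frame = base frame: x ahead of the robot, y to its left, z up, the work surface at z = 0. Lengths are in m, angles in degrees, forces in N, time in s.
With the tool pointing down it reaches from about 0.375 to 0.9 m from the base axis. Payload 3.1 kg.
Tool frame: the origin (TCP) lies midway between the tips of the shut fingers; the grasp point (between the pads) lies 19 mm behind it; z points along the fingers, y is the line along which they close (so a half turn about z gives the same grasp; the last joint's range is limited). The gripper opens to 87 mm and grips with 3 to 60 N. Pads are 19 mm wide; open, the fingers measure 117 mm over their backs; the gripper's body (75 mm by 190 mm) begins 51 mm behind the grasp point.
Start: joints at [56.981, 30.224, 82.088, -0, 67.689, -10.227], TCP at [0.242, 0.576, 0.223] pointing down, gripper open.
Joint ranges: [-176.69, 176.69], [-43.24, 126.21], [12.49, 139.97], [-82, 262], [0, 151.66], [-163.58, 163.58]. Speed limits (degrees/s): [159.86, 159.86, 180, 180, 180, 180].

INTERFACE

Orientations are given as a 3x3 rotation matrix whose columns are the frame's x, y, z axes.
In Python, from rig import read_state, optics, bot gives the robot as it stands. The module is installed in compiled form; this text tells all that it offers.
- The arm moves only by the tool send_rows, never from a script. Its argument "commands" is a list of rows, each a list of 7 numbers: the turn, a rotation vector about the tool's x, y, z in units of 5 degrees (1.0 is 5 degrees), then the shift along the tool's x, y, z in units of 30 mm (1.0 is 30 mm), then the opening, from 0 (shut) to 1 (fully open). In form: [[rx, ry, rz, tx, ty, tz, gripper], ...]. A call has 1 to 20 rows; each row is the pose to reach, as a shift and turn from the pose commanded when the call began, along the tool's axes at that moment; what a row does not reach only later rows make up. A row lasts 1/12 s, in which the tool goes at most 41.7 mm and 7.16 degrees, less where a joint would pass 70% of its speed; a pose out of reach is approached as far as the arm can. A call with a gripper value outside its range is refused whole. The fingers move at their own pace and stop on an object; the grip force is fixed at half the most. Time passes only in rows, so rows that repeat a pose let the fingers close. It gives the time, the measured TCP pose, the force, the opening and the grip force at its end, in the units of the state.
- read_state(): the state, without advancing time (a new reading comes with each control period).
- optics.capture(name): name is "scene" or "side" or "wrist"; returns a dict with "image" (400x640x3 uint8, blue, green, red), "intrinsics" (3x3 intrinsics, pixels), "extrinsics" (4x4, takes a point from world to camera coordinates); the wrist camera has in their place "T_tool_cam" (4x4, takes a point from camera to tool coordinates, whose origin is the TCP and whose axes are the flange's). Camera axes: x right, y down, z forward; pixel columns grow to the right and rows downward; lengths in m; the calibration is good to about 2 mm. A picture is of the moment at which its call begins: read the wrist's pose just before it. There is no depth.
- bot.hand_in(): hands the job in; it is judged then, once.
The state is a dict: "time_s": time; "joint_positions": joint angles; "qvel": joint speeds; "tau": joint torques, N m; "position": TCP position; "tcp_rot": TCP orientation; "force": force on the tool from outside, world axes, zero at the start; "moment": the same for the moment, N m; "opening": opening from 0.0 (shut) to 1.0 (fully open); "grasp_force": force on a finger pad.
Only numpy, scipy, OpenCV 4.12 (cv2) and the standard library are available. Lean on these libraries where they do the work, as an engineer would, in place of code of your own. Each camera call takes 0.05 s, during which the arm holds its last target. There are 200 camera calls.

TASK

The steel lid of the glass salt cellar is drying on one of the two rack pegs. Lift it off, put it down fully into the cellar's bayonet mouth, and twist it clockwise (seen from above) half-way to its lock, about 45 of the 90 degrees, without letting the lock click, so that the damp cellar can air. A spring turns the lid back if it is let go, so finish while still gripping the lid and holding it there; leave the egg cup, the bowl and the egg poacher where they are.

Things in the scene. Friction and masses are not known exactly. Their poses are not given: they have to be found in the camera images.
- lid: Bayonet lid, 100 g, upright on a rack peg at the start. Origin: centre of its stem's lower end, z up. Steel stem, radius 18.5 mm, bore radius 11, z 0 to 14; two lugs at +x and -x reach 27 mm from the axis (8 wide, z 1 to 6); flange disc, radius 34, z 14 to 20; black grip bar z 20 to 48, 46 long along x (the lug line), 14 thick along y. A half turn gives the same lid: it goes in either way round.
- lid_grip (a point): Point on the lid's axis to grip the bar from above, fingers closing along y: 41 mm above the lid's origin (7 mm below the bar's top, 21 mm above the flange's top face, 27 mm above its underside). Same axes as the lid.
- lid_seat (a point): Centre of the underside of the lid's flange, 14 mm above the lid's origin: it lies on point mouth when the lid is fully in. Same axes as the lid.
- jar: Salt cellar, fixed to the sill: glass jar of radius 35 mm with a steel bayonet neck, on a flat dark steel foot plate 116 mm long along its x, 80 along y, 10 thick. Origin: centre of the foot's underside, z up. Its x axis is the line of the two entry slots; its yaw varies. From about 60 degrees of twist a lug of the lid meets a sprung ball, which clicks in behind the lug at about 85: the lock.
- mouth (a point): Centre of the top of the cellar's rim, 80 mm above the sill; axes as the jar. A 5 mm lip, opening radius 22 mm, has slots at +x and -x, 12.5 mm or more wide, through which the lugs go straight down (lid x along jar x, either way round). With the flange on the rim the lugs are 3 mm below the lip and the lid turns clockwise seen from above (stopped after about 12 degrees the other way).
- collar (a joint): Sprung ring in the cellar's neck that the lid's lugs push round: 0 at rest, grows as the lid turns clockwise, in rad, to 1.4 at the lock. The lugs meet it after about 0.2 rad of play, so it reads the lid's turn less about 0.2 (about 0.6 at 45 degrees). It pushes back with 0.05 N m at 0, 0.08 N m at 45 degrees.
- rack: Grey plastic drying rack on a cork-backed tray 180 mm (x) by 240 (y), fixed. Origin: centre of the tray's underside. Two pegs at y = +65 and -65 mm, each a flat collar of radius 26 mm with its top 66 mm above the sill and a spigot of radius 8 standing 11 mm above that. One carries the lid, the other the egg cup (it varies which). A low wire rail, 48 mm high, stands at x = +65 mm.
- eggcup: White egg cup, upside down on the other peg: radius 22 mm at its mouth (down), 57 mm high. Origin: centre of the mouth. Leave it.
- bowl: Blue ceramic bowl, radius 60 mm, 50 mm high, beyond the rack. Origin: centre of its foot. Leave it.
- poacher: Steel egg poacher cup, radius 45 mm, 35 mm high (knob to 45 mm), with a hinged flap and a flat handle along +x, beyond the cellar. Origin: centre of its underside. Leave it.

How it is judged:
By the outcome, as a careful person would: the job done as asked, in the order asked, and still so for the second after the job is handed in, while the arm keeps its last pose, push and grip.
It also fails if it takes over 42 s, if anything falls off the work surface, if the arm or the gripper's body presses on something with over 40 N, if the wrist force passes 120 N, or if a joint passes its speed limit or range.

## Working session

There is one attempt and no reset: what is moved stays moved. The work goes in short steps, Python scripts to look and compute and a tool call to move; the robot and the scene stay as the last step left them, time stands still between calls to the robot, and variables do not carry over. Pictures are saved under pics/ and viewed, at most 10 in all, crops included, and the job is handed in when it is done.

Besides the shell and the picture viewer there is one more tool, called after "Call:" as name(argument=value, ...) on one line, values as JSON. send_rows: Moves the arm, as the interface text tells. Its arguments: {"type":"object","properties":{"commands":{"type":"array","items":{"type":"array","items":{"type":"number"}}}},"required":["commands"]}

```bash
mkdir -p pics; cat > h.py <<'E'
import numpy as np, cv2
from rig import read_state, optics, bot
def snap(name,fn):
    s=read_state(); c=optics.capture(name); cv2.imwrite('pics/'+fn+'.png',c['image'])
    K=np.array(c['intrinsics'])
    if name=='wrist':
        T=np.eye(4);T[:3,:3]=s['tcp_rot'];T[:3,3]=s['position']
        E=np.linalg.inv(T@np.array(c['T_tool_cam']))
    else: E=np.array(c['extrinsics'])
    np.savez('pics/'+fn+'.npz',K=K,E=E,img=c['image']); return c
def ray(fn,uv):
    d=np.load('pics/'+fn+'.npz');K,E=d['K'],d['E'];R=E[:3,:3]
    return -R.T@E[:3,3], R.T@np.linalg.inv(K)@np.array([uv[0],uv[1],1.])
def onz(fn,uv,z):
    o,d=ray(fn,uv); return o+d*(z-o[2])/d[2]
def tri(obs):
    A=np.zeros((3,3));b=np.zeros(3);L=[]
    for fn,uv in obs:
        o,d=ray(fn,uv);d=d/np.linalg.norm(d);P=np.eye(3)-np.outer(d,d);A+=P;b+=P@o;L.append((o,P))
    x=np.linalg.solve(A,b); return x,[np.linalg.norm(P@(x-o)) for o,P in L]
def proj(fn,p):
    d=np.load('pics/'+fn+'.npz');q=d['E'][:3,:3]@np.array(p)+d['E'][:3,3];q=d['K']@q;return q[:2]/q[2]
E
python3 - <<'E'
from h import *
for n in('scene','side','wrist'):
    snap(n,n+'0')
    d=np.load(f'pics/{n}0.npz');print(n,-d['E'][:3,:3].T@d['E'][:3,3],d['K'][0,0])
s=read_state();print(s['position'],np.round(s['tcp_rot'],3),s['time_s'],s['opening'])
a=cv2.imread('pics/scene0.png');b=cv2.imread('pics/side0.png');
E
```

```text
scene [1.19912404 0.5951244  0.57879121] 516.1297644541289
side [ 0.44373662 -0.68926881  0.66286799] 472.96092635286135
wrist [0.17211855 0.60534337 0.38431365] 325.5065714873157
[0.24177818 0.57572774 0.22179923] [[-0.922  0.387 -0.001]
 [ 0.387  0.922 -0.001]
 [ 0.    -0.002 -1.   ]] 0.15 0.9998031603960934
```

View pics/scene0.png

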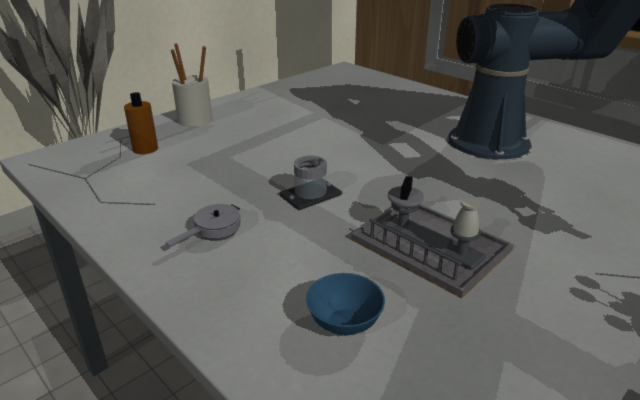

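View pics/side0.png

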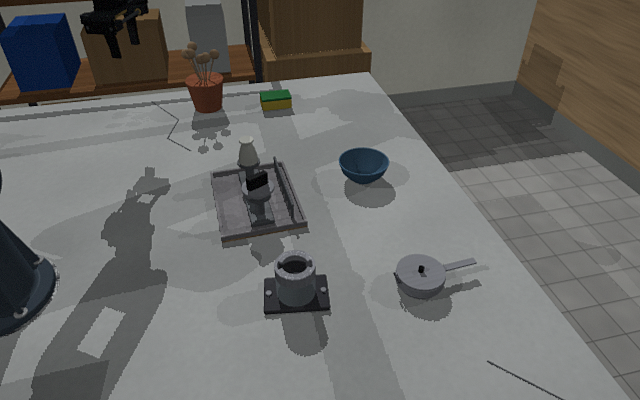

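Scene view: lid bar at about (406,188), cellar mouth (310,163), egg cup (466,220). Side view: bar at about (257,181), mouth (295,266), egg cup (248,152), rail on the far-x side.

```bash
python3 - <<'E'
from h import *
for n,a,b in(('bar',(406,188),(257,181)),('mouth',(310,163),(295,266)),('egg',(466,205),(247,138))):
    print(n,tri([('scene0',a),('side0',b)]))
for uv in((264,312),(329,309),(267,277),(327,276)): print('foot',onz('side0',uv,.01))
for uv in((224,243),(307,232),(212,170),(284,160)): print('tray',onz('side0',uv,.01))
c=optics.capture('wrist');print(np.round(c['T_tool_cam'],3), read_state()['joint_positions'])
E
```

```text
bar (array([0.50214588, 0.10166305, 0.0995609 ]), [np.float64(0.0013912492967905034), np.float64(0.0013912492967904466)])
mouth (array([ 0.53387342, -0.12954676,  0.07804684]), [np.float64(0.0004847649183699362), np.float64(0.00048476491836998704)])
egg (array([0.50225811, 0.23109769, 0.12278889]), [np.float64(0.005646057081268775), np.float64(0.005646057081268776)])
foot [ 0.47081491 -0.15863404  0.01      ]
foot [ 0.58126883 -0.17866773  0.01      ]
foot [ 0.48792042 -0.07935219  0.01      ]
foot [ 0.5968398  -0.10319496  0.01      ]
tray [0.41746469 0.03238082 0.01      ]
tray [0.58681963 0.02514971 0.01      ]
tray [0.40952432 0.30155254 0.01      ]
tray [0.58842093 0.3032905  0.01      ]
[[-0.001 -0.961 -0.277  0.076]
 [ 1.    -0.001  0.001  0.   ]
 [-0.001 -0.277  0.961 -0.163]
 [ 0.     0.     0.     1.   ]] [ 5.69807030e+01  3.02599582e+01  8.21272945e+01 -1.07431107e-03
  6.76888370e+01 -1.02267517e+01]
```

Call:
send_rows(commands=[[0,0,-1,-1,-1,-0.1,1],[0,0,-2,-2,-2,-0.2,1],[0,0,-3,-3,-3,-0.3,1],[0,0,-4,-4,-4,-0.4,1],[0,0,-4.6,-5,-5,-0.5,1],[0,0,-4.6,-6,-6,-0.6,1],[0,0,-4.6,-7,-7,-0.7,1],[0,0,-4.6,-8,-8,-0.8,1],[0,0,-4.6,-9,-9,-0.9,1],[0,0,-4.6,-10,-10,-1,1],[0,0,-4.6,-11,-11,-1.1,1],[0,0,-4.6,-12,-12,-1.2,1],[0,0,-4.6,-13,-13,-1.3,1],[0,0,-4.6,-14,-14,-1.3,1],[0,0,-4.6,-14.4,-14.8,-1.3,1],[0,0,-4.6,-14.4,-14.8,-1.3,1],[0,0,-4.6,-14.4,-14.8,-1.3,1],[0,0,-4.6,-14.4,-14.8,-1.3,1]])

```text
time_s: 1.7
position: [0.4677, -0.0002, 0.2612]
tcp_rot: [[-1.0, -0.003, -0.001], [-0.003, 1.0, 0.001], [0.001, 0.001, -1.0]]
force: [-0.5, 0.1, -0.7]
opening: 0.998
grasp_force: 0.0
```

```bash
python3 - <<'E'
from h import *
s=read_state();print(s['position'],np.round(s['tcp_rot'],3),s['time_s'],max(abs(np.array(s['qvel']))))
snap('wrist','w1')
E
```

```text
[ 4.67665573e-01 -2.15944666e-04  2.61234036e-01] [[-1.    -0.003 -0.001]
 [-0.003  1.     0.001]
 [ 0.001  0.001 -1.   ]] 1.7 2.021517702000805
```

View pics/w1.png

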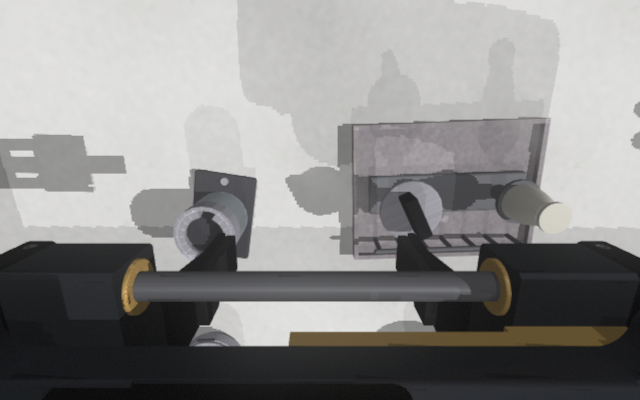

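Wrist view: lid bar from about (402,193) to (430,240) on flange centred (410,208); cellar mouth at about (205,232) partly behind a finger; fingers hide the lower part, so I'll look again with the hand farther out and lower.

Call:
send_rows(commands=[[0,0,0,-0.9,1.1,0.7,1],[0,0,0,-1.8,2.2,1.4,1],[0,0,0,-2.7,3.3,2,1],[0,0,0,-2.7,3.3,2,1],[0,0,0,-2.7,3.3,2,1],[0,0,0,-2.7,3.3,2,1]])

```text
time_s: 2.25
position: [0.5477, 0.1005, 0.201]
tcp_rot: [[-1.0, -0.008, -0.003], [-0.008, 1.0, -0.001], [0.003, -0.0, -1.0]]
force: [-0.2, -0.0, -0.2]
opening: 1.001
grasp_force: 0.0
```

```bash
python3 - <<'E'
from h import *
s=read_state();print(s['position'],s['time_s'],max(abs(np.array(s['qvel']))))
snap('wrist','w2')
E
```

```text
[0.54772901 0.1005446  0.20097136] 2.25 2.1130813642676385
```

Call:
send_rows(commands=[[0,0,0,-0.2,-1.2,0,1],[0,0,0,-0.5,-2.4,0,1],[0,0,0,-0.8,-3.6,0,1],[0,0,0,-1,-4.8,0,1],[0,0,0,-1,-6,0,1],[0,0,0,-1,-7.2,0,1],[0,0,0,-1,-7.5,0,1],[0,0,0,-1,-7.5,0,1],[0,0,0,-1,-7.5,0,1]])

```text
time_s: 3.05
position: [0.5787, -0.1265, 0.2023]
tcp_rot: [[-1.0, -0.001, -0.0], [-0.001, 1.0, 0.001], [0.0, 0.001, -1.0]]
force: [-0.2, 0.0, -0.0]
opening: 1.0
grasp_force: 0.0
```

```bash
python3 - <<'E'
from h import *
s=read_state();print(s['position'],s['time_s'],max(abs(np.array(s['qvel']))))
snap('wrist','w3')
a=cv2.imread('pics/w2.png');b=cv2.imread('pics/w3.png')
print(proj('w2',[.502,.1,.1]),proj('w3',[.534,-.13,.08]))
f=lambda im,p:cv2.resize(im[max(0,int(p[1])-75):max(0,int(p[1])-75)+150,int(p[0])-100:int(p[0])+100],None,fx=4,fy=4,interpolation=cv2.INTER_CUBIC)
for n,im,p in(('w2',a,proj('w2',[.502,.1,.1])),('w3',b,proj('w3',[.534,-.13,.08]))):
    print(int(p[0])-100,max(0,int(p[1])-75)); cv2.imwrite('pics/'+n+'c.png',f(im,p))
E
```

```text
[ 0.57873771 -0.12648794  0.20229109] 3.05 2.2750189228037185
[315.61946561 145.39315819] [311.7131503  143.42619601]
215 70
211 68
```

View pics/w2c.png

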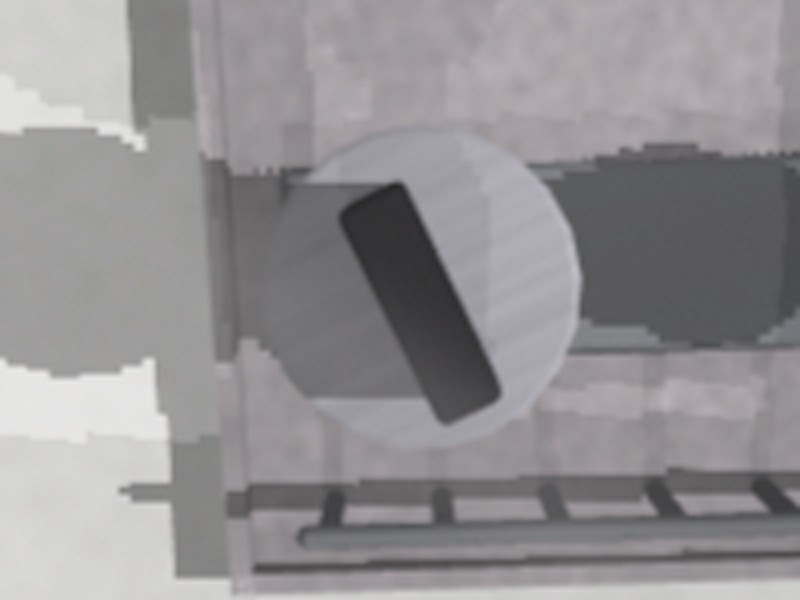

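View pics/w3c.png

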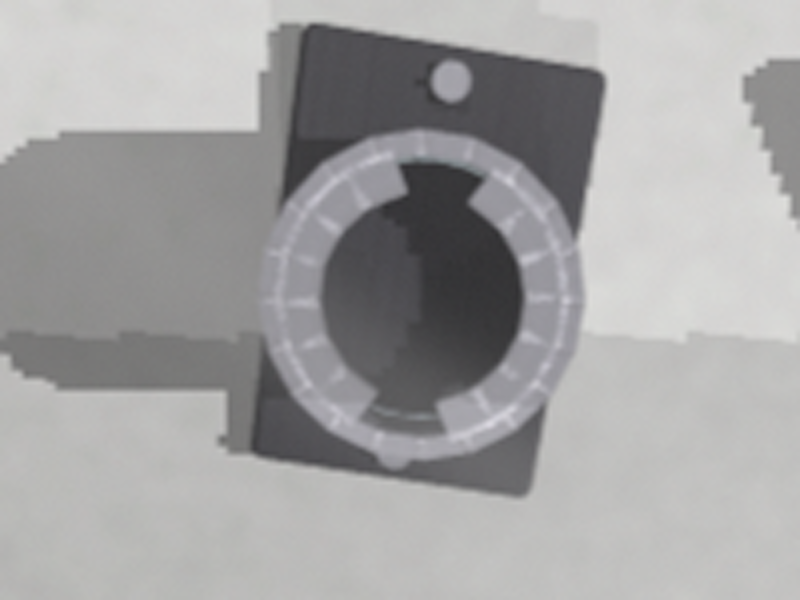

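w2 crop (x4, offset 215,70): bar top corners (340,215),(402,182),(500,397),(445,425), flange centre ~(424,289). w3 crop (offset 211,68): rim circle centre ~(422,295), slot middles ~(440,180) and (403,412). Now enlarged crops of the fixed views for the heights.

```bash
python3 - <<'E'
from h import *
def crop(n,x,y): return cv2.resize(cv2.imread('pics/'+n+'.png')[y:y+50,x:x+66],(396,300),interpolation=cv2.INTER_CUBIC)
m=np.vstack([np.hstack([crop('scene0',373,170),crop('side0',225,158)]),np.hstack([crop('scene0',278,145),crop('side0',262,242)])])
cv2.imwrite('pics/mont.png',m)
P=lambda ox,oy,u,v:(ox+u/4-.375,oy+v/4-.375)
c=[onz('w2',P(215,70,*q),.114) for q in((340,215),(402,182),(500,397),(445,425))]
print('bar',np.mean(c,0),[np.linalg.norm(c[i]-c[(i+1)%4])*1e3 for i in range(4)])
for a,b in((0,3),(1,2)): d=c[b]-c[a];print(np.degrees(np.arctan2(d[1],d[0])))
print('flange',[onz('w2',P(215,70,*q),.086) for q in((268,289),(580,289),(424,128),(424,450))])
r=[onz('w3',P(211,68,*q),.08) for q in((320,300),(524,300),(260,295),(584,295),(422,130),(422,460))];print('rim',np.round(r,4))
d=onz('w3',P(211,68,403,412),.08)-onz('w3',P(211,68,440,180),.08);print('yaw',np.degrees(np.arctan2(d[1],d[0])))
f=[onz('w3',P(211,68,*q),.01) for q in((312,25),(605,80),(530,495),(255,450))]
print('foot',np.mean(f,0),[np.linalg.norm(f[i]-f[(i+1)%4])*1e3 for i in range(4)])
for a,b in((0,3),(1,2)): d=f[b]-f[a];print(np.degrees(np.arctan2(d[1],d[0])))
E
```

```text
bar [0.50117742 0.10359551 0.114     ] [np.float64(13.040422398782182), np.float64(44.64900520360816), np.float64(11.989268578453045), np.float64(44.67779168191209)]
26.957199835562882
25.607264860575473
flange [array([0.50083428, 0.07127053, 0.086     ]), array([0.50034629, 0.13712708, 0.086     ]), array([0.46806033, 0.10383219, 0.086     ]), array([0.53538231, 0.10459081, 0.086     ])]
rim [[ 0.5333 -0.1483  0.08  ]
 [ 0.5333 -0.1041  0.08  ]
 [ 0.5323 -0.1612  0.08  ]
 [ 0.5322 -0.0911  0.08  ]
 [ 0.4981 -0.1262  0.08  ]
 [ 0.5688 -0.1261  0.08  ]]
yaw -9.122092904075885
foot [ 0.53326754 -0.12532659  0.01      ] [np.float64(76.4430788168682), np.float64(111.8458682552281), np.float64(78.03619145724208), np.float64(112.40548958341857)]
-9.422250020779757
-8.604434993781702
```

View pics/mont.png

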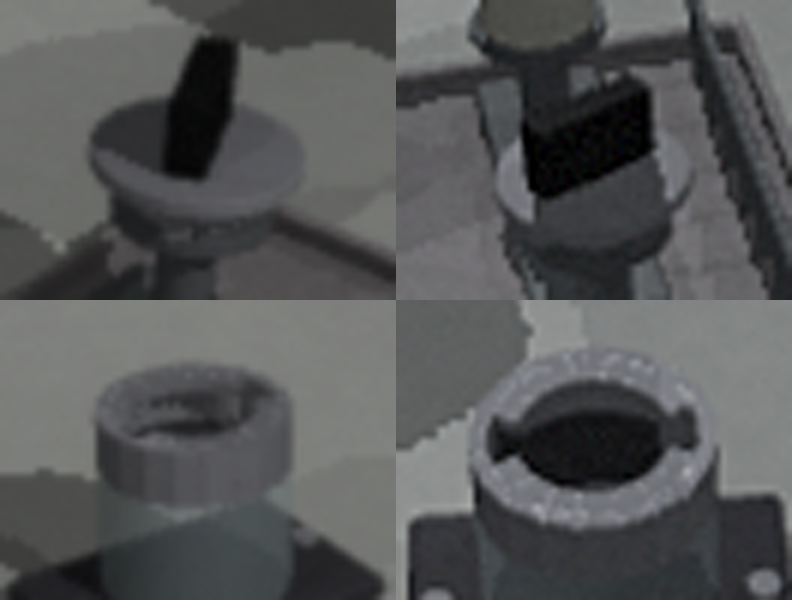

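Montage: flange top ellipse centred at panel (196,150) in scene, (199,188) in side; rim ellipse centred at (194,105) scene, (198,136) side; slots lie left–right along the foot's length in the side view.

```bash
python3 - <<'E'
from h import *
P=lambda ox,oy,u,v:(ox+u/4-.375,oy+v/4-.375)
Q=lambda ox,oy,u,v:(ox+u/6-.42,oy+v/6-.42)
for n,a,b,c in(('flange',Q(373,170,196,150),Q(225,158,199,188),('w2',P(215,70,424,289))),('rim',Q(278,145,194,105),Q(262,242,198,136),('w3',P(211,68,422,296)))):
    print(n,tri([('scene0',a),('side0',b)]),tri([('scene0',a),('side0',b),c]))
print(read_state()['joint_positions'])
E
```

```text
flange (array([0.50075748, 0.099039  , 0.08266588]), [np.float64(1.8350676417885142e-05), np.float64(1.8350676418160465e-05)]) (array([0.50121516, 0.1016381 , 0.08236161]), [np.float64(0.002205274049589994), np.float64(0.0013451821289727577), np.float64(0.002626477815048265)])
rim (array([ 0.53404142, -0.12866849,  0.08093473]), [np.float64(0.0011671455614784127), np.float64(0.0011671455614783099)]) (array([ 0.53359429, -0.12754594,  0.08060118]), [np.float64(0.0021627313105927084), np.float64(0.0003988608630938424), np.float64(0.0018204154470315888)])
[-2.30461929e+01  2.90680613e+01  8.81348427e+01  3.87861724e-02
  6.28308407e+01 -1.13229518e+02]
```

Heights agree (flange top ~0.083–0.086, rim 0.080–0.081); wrist vs fixed cameras differ 2–4 mm in y, so I use the mean for the grasp and calibrate the bias on the gripped lid. Going above the lid, yaw +26°.

Call:
send_rows(commands=[[0,0,-1,0.4,1.2,0.3,1],[0,0,-2,0.8,2.4,0.6,1],[0,0,-3,1.2,3.6,0.9,1],[0,0,-4,1.7,4.8,1.2,1],[0,0,-5,2.1,6,1.4,1],[0,0,-5.26,2.5,7.2,1.6,1],[0,0,-5.26,2.58,7.62,1.74,1],[0,0,-5.26,2.58,7.62,1.74,1],[0,0,-5.26,2.58,7.62,1.74,1],[0,0,-5.26,2.58,7.62,1.74,1],[0,0,-5.26,2.58,7.62,1.74,1],[0,0,-5.26,2.58,7.62,1.74,1]])

```text
time_s: 4.1
position: [0.5023, 0.1014, 0.1497]
tcp_rot: [[-0.896, -0.445, 0.001], [-0.445, 0.896, -0.0], [-0.001, -0.001, -1.0]]
force: [0.5, -0.4, 0.3]
opening: 1.0
grasp_force: 0.0
```

```bash
python3 - <<'E'
from h import *
s=read_state();R=np.array(s['tcp_rot']);p=s['position'];print(p,np.degrees(np.arctan2(R[1,0],R[0,0])),s['time_s'])
print((R.T@(np.array([.5012,.102,.090])-p))/.03)
snap('wrist','w4'); d=np.load('pics/w4.npz')
i=d['img'];q=proj('w4',[.5012,.102,.114]);print(q)
x,y=int(q[0])-100,max(0,int(q[1])-75);print(x,y)
cv2.imwrite('pics/w4c.png',cv2.resize(i[y:y+150,x:x+200],None,fx=4,fy=4,interpolation=cv2.INTER_CUBIC))
E
```

```text
[0.50229564 0.10135878 0.14973416] -153.57339963810782 4.1
[0.02510181 0.03665909 1.99109258]
[317.63361573 226.33370142]
217 151
```

View pics/w4c.png

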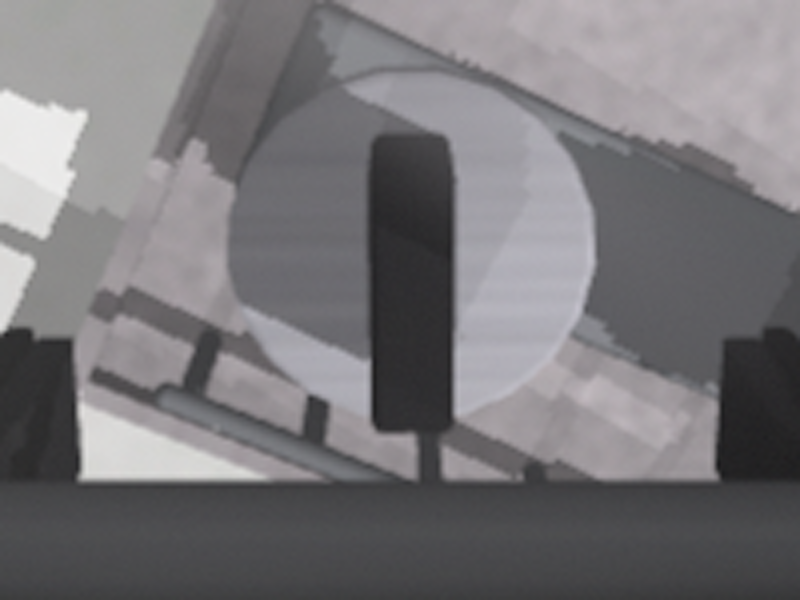

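The bar is straight in line with the tool (centre column ~411 in the crop), lying well between the fingers (78 and 718). Descend and close.

Call:
send_rows(commands=[[0,0,0,0.03,0.05,0.7,1],[0,0,0,0.03,0.05,1.4,1],[0,0,0,0.03,0.05,2,1],[0,0,0,0.03,0.05,2,1],[0,0,0,0.03,0.05,2,1],[0,0,0,0.03,0.05,2,0],[0,0,0,0.03,0.05,2,0],[0,0,0,0.03,0.05,2,0],[0,0,0,0.03,0.05,2,0],[0,0,0,0.03,0.05,2,0],[0,0,0,0.03,0.05,2,0],[0,0,0,0.03,0.05,2,0],[0,0,0,0.03,0.05,2,0],[0,0,0,0.03,0.05,2,0],[0,0,0,0.03,0.05,2,0]])

```text
time_s: 5.4
position: [0.5, 0.1032, 0.0893]
tcp_rot: [[-0.895, -0.446, -0.0], [-0.446, 0.895, 0.0], [0.0, 0.0, -1.0]]
force: [0.3, 0.4, -0.5]
opening: 0.327
grasp_force: 0.0
```

Fingers still closing.

Call:
send_rows(commands=[[0,0,0,0,0,0,0],[0,0,0,0,0,0,0],[0,0,0,0,0,0,0],[0,0,0,0,0,0,0],[0,0,0,0,0,0,0],[0,0,0,0,0,0,0]])

```text
time_s: 5.9
position: [0.5001, 0.1032, 0.0893]
tcp_rot: [[-0.895, -0.446, -0.0], [-0.446, 0.895, 0.0], [0.0, 0.0, -1.0]]
force: [-0.8, -0.3, -1.5]
opening: 0.161
grasp_force: 30.0
```

Call:
send_rows(commands=[[0,0,0,0,0,-0.5,0],[0,0,0,0,0,-1,0],[0,0,0,0,0,-1.6,0],[0,0,0,0,0,-2.3,0],[0,0,0,0,0,-2.3,0],[0,0,0,0,0,-2.3,0]])

```text
time_s: 6.4
position: [0.5007, 0.1032, 0.1591]
tcp_rot: [[-0.895, -0.446, 0.003], [-0.446, 0.895, 0.0], [-0.002, -0.001, -1.0]]
force: [0.6, 0.2, -1.6]
opening: 0.156
grasp_force: 30.0
```

```bash
python3 - <<'E'
from h import *
s=read_state();R=np.array(s['tcp_rot']);p=s['position'];print(p,np.degrees(np.arctan2(R[1,0],R[0,0])),s['time_s'],s['force'],s['grasp_force'])
print((R.T@(np.array([.5335,-.1275,.150])-p))/.03)
snap('wrist','w5'); i=np.load('pics/w5.npz')['img']
cv2.imwrite('pics/w5c.png',cv2.resize(i[130:280,220:420],None,fx=4,fy=4,interpolation=cv2.INTER_CUBIC))
E
```

```text
[0.50071284 0.1032025  0.15906782] -153.48994356966995 6.4 [ 0.61246454  0.18491725 -1.64462116] 29.99609992839396
[ 2.45518597 -7.36900445  0.30498913]
```

View pics/w5c.png

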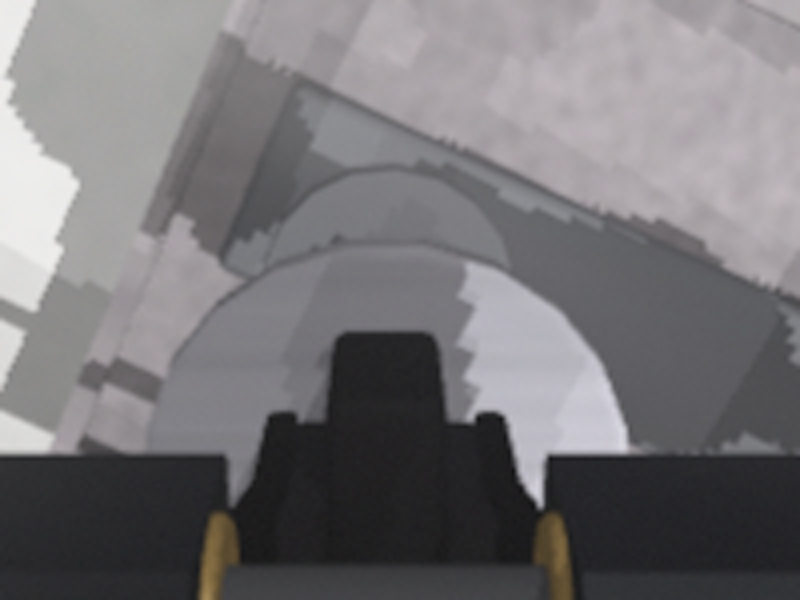

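The lid hangs in the grip, bar top's far edge at row ~333 and centre column ~387 in the crop; flange's far edge at (390,243). Work out the lid's place in the tool in camera terms.

```bash
python3 - <<'E'
from h import *
s=read_state();R=np.array(s['tcp_rot']);p=np.array(s['position'])
P=lambda ox,oy,u,v:(ox+u/4-.375,oy+v/4-.375)
for n,uv,z in(('barend',(387,333),-.0247),('flangeedge',(390,243),.0033),('fl left',(150,430),.0033),('fl right',(627,430),.0033)):
    o,d=ray('w5',P(220,130,*uv)); o=R.T@(o-p);d=R.T@d; print(n,(o+d*(z-o[2])/d[2])*1e3)
E
```

```text
barend [ 28.89351477  -0.15525751 -24.7       ]
flangeedge [32.07264413  0.23659083  3.3       ]
fl left [  5.45258284 -32.85099895   3.3       ]
fl right [ 5.4504631  32.91757387  3.3       ]
```

Call:
send_rows(commands=[[0,0,0.7,0.3,-0.8,0,0],[0,0,1.6,0.6,-1.8,0,0],[0,0,2.6,1,-2.9,0,0],[0,0,3.6,1.4,-4,0,0],[0,0,4.6,1.75,-5.1,0,0],[0,0,5.6,2.1,-6.1,0,0],[0,0,6.5,2.35,-6.9,0.3,0],[0,0,7.12,2.5,-7.27,0.6,0],[0,0,7.12,2.5,-7.27,1.0,0],[0,0,7.12,2.5,-7.27,1.13,0],[0,0,7.12,2.5,-7.27,1.13,0],[0,0,7.12,2.5,-7.27,1.13,0],[0,0,7.12,2.5,-7.27,1.13,0],[0,0,7.12,2.5,-7.27,1.13,0]])

```text
time_s: 7.62
position: [0.5306, -0.125, 0.1249]
tcp_rot: [[-0.988, 0.157, 0.001], [0.157, 0.988, -0.0], [-0.001, -0.0, -1.0]]
force: [0.4, -0.4, -1.6]
opening: 0.16
grasp_force: 30.0
```

```bash
python3 - <<'E'
from h import *
s=read_state();R=np.array(s['tcp_rot']);p=np.array(s['position']);print(p,np.degrees(np.arctan2(R[1,0],R[0,0])),R[:,2],s['time_s'],s['force'],s['moment'],s['grasp_force'])
snap('side','s1');snap('scene','c1')
def crop(n,x,y): return cv2.resize(cv2.imread('pics/'+n+'.png')[y:y+98,x:x+66],(396,588),interpolation=cv2.INTER_CUBIC)
a=proj('s1',p);b=proj('c1',p);print(a,b)
o=[(int(b[0])-33,int(b[1])-35),(int(a[0])-33,int(a[1])-35)];print(o)
cv2.imwrite('pics/m2.png',np.hstack([crop('c1',*o[0]),crop('s1',*o[1])]))
E
```

```text
[ 0.53061866 -0.12496328  0.12489197] 170.97307183291878 [ 7.39408405e-04 -3.29166364e-04 -9.99999672e-01] 7.6167 [ 0.36426386 -0.38163759 -1.5978992 ] [-0.00511324 -0.0162394   0.05611198] 29.996195062994957
[291.78428039 244.59013084] [312.56949988 143.09181727]
[(279, 108), (258, 209)]
```

View pics/m2.png

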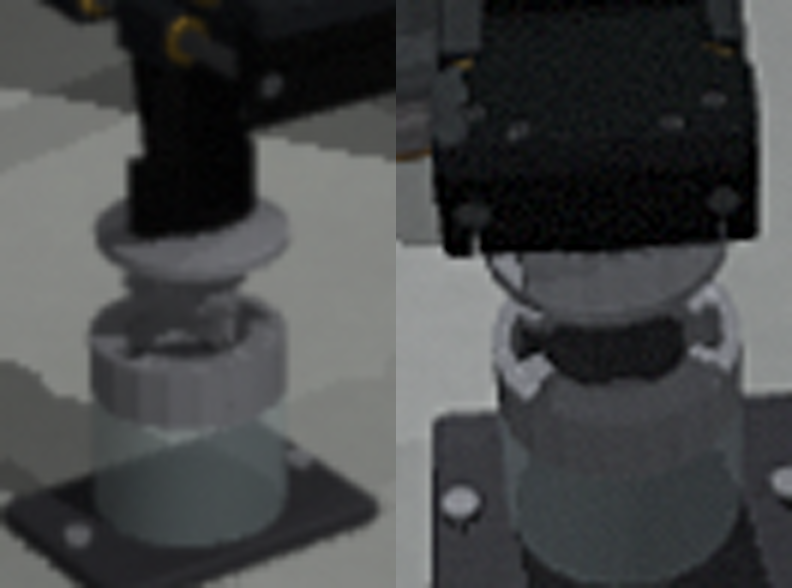

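Scene panel: flange spans columns 95–290, rim 90–287; side panel: flange 488–727, rim 495–741. Compare with what coaxial parts would give.

```bash
python3 - <<'E'
from h import *
def f(v):
    ox,oy,rx,ry=v; r=[]
    for n in('c1','s1'):
        r.append((proj(n,[.5335+ox,-.126+oy,.1205])-proj(n,[.5335,-.126,.079]))[0]*6)
    return np.array(r)
print('coaxial lid-rim col diff (scene,side):',f([0,0,0,0]),'observed',192.5-188.5,607.5-618)
from scipy.optimize import fsolve
print('lid offset from mouth m:',fsolve(lambda q:f([*q,0,0])-np.array([4,-10.5]),[0,0]))
E
```

```text
coaxial lid-rim col diff (scene,side): [-1.32087379 -5.38287676] observed 4.0 -10.5
lid offset from mouth m: [-0.00114864  0.0014837 ]
```

Call:
send_rows(commands=[[0,0,0,-0.04,-0.035,0.15,0],[0,0,0,-0.04,-0.035,0.3,0],[0,0,0,-0.04,-0.035,0.45,0],[0,0,0,-0.04,-0.035,0.6,0],[0,0,0,-0.04,-0.035,0.7,0],[0,0,0,-0.04,-0.035,0.8,0],[0,0,0,-0.04,-0.035,0.85,0],[0,0,0,-0.04,-0.035,0.85,0]])

```text
time_s: 8.38
position: [0.5311, -0.1266, 0.0984]
tcp_rot: [[-0.987, 0.158, -0.001], [0.158, 0.987, 0.0], [0.001, 0.0, -1.0]]
force: [0.5, 0.3, -1.1]
opening: 0.161
grasp_force: 30.0
```

The stem is 5 mm below the rim with no force. On down to the seat.

Call:
send_rows(commands=[[0,0,0,0,0,0.08,0],[0,0,0,0,0,0.16,0],[0,0,0,0,0,0.24,0],[0,0,0,0,0,0.29,0],[0,0,0,0,0,0.32,0],[0,0,0,0,0,0.32,0],[0,0,0,0,0,0.32,0]])

```text
time_s: 8.97
position: [0.5314, -0.1268, 0.0894]
tcp_rot: [[-0.987, 0.158, 0.0], [0.158, 0.987, -0.0], [-0.0, -0.0, -1.0]]
force: [-0.0, 0.3, -1.4]
opening: 0.161
grasp_force: 30.0
```

Call:
send_rows(commands=[[0,0,0,0,0,0.02,0],[0,0,0,0,0,0.05,0],[0,0,0,0,0,0.05,0],[0,0,0,0,0,0.05,0]])

```text
time_s: 9.3
position: [0.5315, -0.1268, 0.0892]
tcp_rot: [[-0.987, 0.158, 0.001], [0.158, 0.987, -0.0], [-0.001, -0.0, -1.0]]
force: [-2.5, 0.3, 7.9]
opening: 0.162
grasp_force: 30.0
```

Seated (contact at TCP z 0.0892, as expected). Twist 45° clockwise, easing the push a little and orbiting the small grip offset.

Call:
send_rows(commands=[[0,0,0.5,0,0,-0.02,0],[0,0,1.3,0,0.01,-0.02,0],[0,0,2.1,0,0.015,-0.02,0],[0,0,2.9,-0.01,0.02,-0.02,0],[0,0,3.7,-0.01,0.025,-0.02,0],[0,0,4.5,-0.01,0.03,-0.02,0],[0,0,5.3,-0.015,0.03,-0.02,0],[0,0,6.1,-0.015,0.035,-0.02,0],[0,0,6.9,-0.02,0.04,-0.02,0],[0,0,7.6,-0.02,0.045,-0.02,0],[0,0,8.3,-0.02,0.047,-0.02,0],[0,0,8.8,-0.02,0.047,-0.02,0],[0,0,9,-0.02,0.047,-0.02,0],[0,0,9,-0.02,0.047,-0.02,0],[0,0,9,-0.02,0.047,-0.02,0],[0,0,9,-0.02,0.047,-0.02,0]])

```text
time_s: 10.63
position: [0.5323, -0.1257, 0.0893]
tcp_rot: [[-0.587, 0.809, 0.001], [0.809, 0.587, -0.001], [-0.001, 0.0, -1.0]]
force: [-3.1, -0.6, 5.7]
opening: 0.156
grasp_force: 30.0
```

```bash
python3 - <<'E'
from h import *
s=read_state();R=np.array(s['tcp_rot']);p=np.array(s['position']);print(p,np.degrees(np.arctan2(R[1,0],R[0,0])),s['time_s'],s['force'],s['moment'],s['grasp_force'],s['opening'])
snap('wrist','w6'); snap('side','s2')
i=np.load('pics/w6.npz')['img']; j=np.load('pics/s2.npz')['img']
cv2.imwrite('pics/m3.png',np.hstack([cv2.resize(i[130:280,240:400],None,fx=2.5,fy=2.5,interpolation=cv2.INTER_CUBIC),cv2.resize(j[215:315,242:348],(397,375),interpolation=cv2.INTER_CUBIC)]))
E
```

```text
[ 0.5322691  -0.12565081  0.08925342] 125.9621181889616 10.6333 [-3.1134405  -0.5660174   5.71915233] [-0.00909556  0.32897894  0.05453948] 30.00310675241053 0.15578137420914442
```

View pics/m3.png

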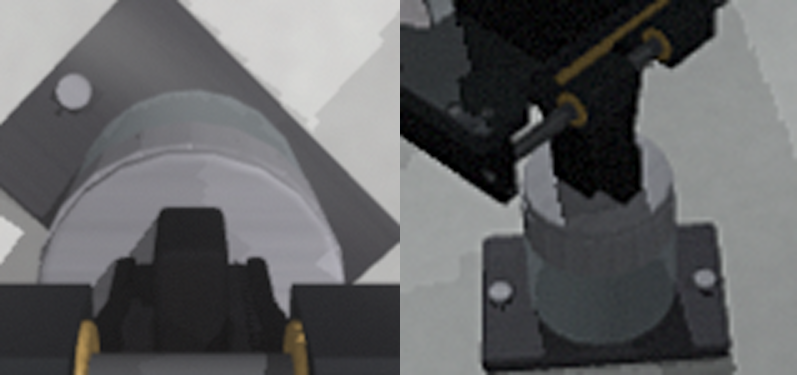

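Left (wrist): flange seated on the rim, bar straight in the fingers (columns 157–228), foot plate running at ~45° to it. Right (side): no gap between flange and rim. Hold briefly and check it is steady before handing in.

Call:
send_rows(commands=[[0,0,0,0,0,0,0],[0,0,0,0,0,0,0],[0,0,0,0,0,0,0],[0,0,0,0,0,0,0],[0,0,0,0,0,0,0],[0,0,0,0,0,0,0]])

```text
time_s: 11.23
position: [0.5323, -0.1257, 0.0892]
tcp_rot: [[-0.587, 0.809, 0.001], [0.809, 0.587, -0.001], [-0.001, 0.0, -1.0]]
force: [-2.3, -0.4, 4.5]
opening: 0.156
grasp_force: 30.0
```

```bash
python3 - <<'E'
from h import *
s=read_state();R=np.array(s['tcp_rot']);print(s['position'],np.degrees(np.arctan2(R[1,0],R[0,0])),s['force'],s['moment'],s['grasp_force'],s['tau'])
a=np.load('pics/w6.npz')['img'];snap('wrist','w7');b=np.load('pics/w7.npz')['img']
print(np.abs(a[180:280,240:400].astype(int)-b[180:280,240:400]).mean())
# foot yaw relative to tool: detect bar sides in the wrist view
g=cv2.cvtColor(b,cv2.COLOR_BGR2GRAY)
for r in range(216,234,3): print(r,''.join('#' if v<50 else '.' for v in g[r,290:345]))
E
```

```text
[ 0.53228609 -0.1256811   0.08924874] 125.95902115589203 [-2.25896552 -0.42675623  4.53088367] [-0.02298317  0.2033025   0.14137197] 30.003017582930624 [  0.30008138 -38.20326805 -10.59226424   0.20883686  -0.35171882
   0.07599748]
0.8677708333333334
216 ..............#########################................
219 .............##########################................
222 .............###########################...............
225 ............############################...............
228 ............############################...............
231 ............#############################..............
```

The joint-6 torque (0.076 N m) matches the spring's push at 45°, and the lid is steady.

```bash
python3 -c "
from rig import bot
print(bot.hand_in())"
```

```text
the job is handed in; nothing more can be done
None
```

The lid is fully seated in the cellar mouth and held in the grip at about 45° clockwise, short of the lock; the job is handed in at about 11 s, and the arm never touched the egg cup, bowl or poacher.

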